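# Feel a logger probe into the hidden well of a dry-block bath

### The arm

A 6-joint arm with a two-finger parallel gripper is mounted at the origin on a cart in front of the work surface, level with it; the furniture and walls round the work are solid. World frame = base frame: x ahead of the robot, y to its left, z up, the work surface at z = 0. Lengths are in m, angles in rad, forces in N, time in s.
With the tool pointing down it reaches from about 0.275 to 0.825 m from the base axis. Payload 5.2 kg.
Tool frame: the origin (TCP) lies on the front face of the gripper's body, between the roots of the fingers; the fingertips stand 84 mm ahead of it and the grasp point (between the pads) lies 65 mm ahead of it; z points along the fingers, y is the line along which they close (so a half turn about z gives the same grasp; the last joint's range is limited). The gripper opens to 93 mm and grips with 3 to 60 N. Pads are 15 mm wide; open, the fingers measure 128 mm over their backs; the gripper's body (75 mm by 188 mm) begins 65 mm behind the grasp point.
Start: joints at [1.145, 0.259, 1.535, -0, 1.348, -0.203], TCP at [0.122, 0.536, 0.303] pointing down, gripper open.
Joint ranges: [-3.14, 3.14], [-0.91, 2.08], [0.19, 2.58], [-1.22, 4.36], [0.22, 2.71], [-3.12, 3.12]. Speed limits (rad/s): [2.57, 2.57, 3.14, 3.14, 3.14, 3.14].

### API

Orientations are given as a unit quaternion [w, x, y, z].
In Python, from rig import env gives the robot as it stands.
- The arm moves only by the tool step_arm, never from a script. Its argument "increments" is a list of rows, each an object with "grip": the finger opening in mm, from 0 to 93; "linear": the shift along the tool's x, y, z in mm, a list of three; "spin": the turn about the tool's z in rad. A call has exactly 5 rows; each row shifts and turns the commanded pose from where the row before left it, along the tool's axes as they then stand; what a row does not reach is not made up. A row lasts 1/10 s, in which the tool goes at most 50 mm and 8.59 degrees, less where a joint would pass 70% of its speed; a pose out of reach is approached as far as the arm can. A call is refused whole if a number of a shift passes 50 or a number of a turn 0.15, either way. A call with a gripper value outside its range is refused whole. The fingers move at their own pace and stop on an object; the grip force is fixed at half the most. Time passes only in rows, so rows that do not move let the fingers close, or fill a call up. It gives the time, the measured TCP pose, the force, the opening and the grip force at its end, in the units of the state.
- env.get_obs(): the state, without advancing time (a new reading comes with each control period).
- env.capture(name): name is "scene" or "top"; returns a dict with "img" (480x640x3 uint8, blue, green, red), "range_z" (480x640 float32, m along the optical axis (not along the pixel's ray), 0 where there is no reading), "camera_matrix" (3x3 intrinsics, pixels), "k1" (the pictures are not rectified: a ray, as slopes to the right and down, at radius r is drawn at 1 + k1 r^2 times it, then the intrinsics apply), "origin" and "orientation" of the camera in the world. Camera axes: x right, y up, looking along -z (the intrinsics and any distortion apply to the point x, -y, -z); pixel columns grow to the right and rows downward; lengths in m; the calibration is good to about 2 mm. A picture is of the moment at which its call begins.
- env.sign_off(): hands the job in; it is judged then, once.
The state is a dict: "time_s": time; "joint_pos": joint angles; "qd": joint speeds; "effort": joint torques, N m; "eef_pos": TCP position; "tool_rot": TCP orientation; "ft_force": force on the tool from outside, world axes, zero at the start; "torque": the same for the moment, N m; "grip_width": finger opening in m; "grip_force": force on a finger pad.
Only numpy, scipy, OpenCV 4.12 (cv2) and the standard library are available. Lean on these libraries where they do the work, as an engineer would, in place of code of your own. Each camera call takes 0.05 s, during which the arm holds its last target. There are 200 camera calls.

### The job

Take the orange-handled logger probe out of its stand and put its stem down through the brass bush of the bath's black dust slide while the slide is still parked. Pressing only lightly, draw the slide along with the stem, feeling over the metal block underneath, until the stem drops into the hidden well; lower it gently fully home, flange down on the bush, and let go. Leave the other things on the bench where they are.

Things in the scene. Friction and masses are not known exactly. Their poses are not given: they have to be found in the camera images.
- probe: Wireless logger probe, about 80 g, round about its z axis. Origin: the tip of its steel stem, z up the axis. From the tip up: cone 5.6 to 10 mm diameter over 5 mm; 10 mm stem to 44 mm; steel flange 28 mm diameter, 44 to 48 mm; orange handle 22 mm diameter, 48 to 106 mm; black cap to 108 mm. Starts upright in probe_stand, flange on the stand's top (tip 11 mm above the bench).
- probe_handle (a point): Point on the probe's axis in the orange handle, 86 mm above the tip: grip here from above.
- probe_stand: White block 60 x 60 mm, 55 mm high, on a grey foot 84 x 84 x 8 mm, fixed to the bench; vertical hole 14 mm wide, 50 mm deep in its centre holds the probe. Origin: centre of the underside, z up.
- bath: White dry-block bath, 112 mm (x) by 212 mm (y), fixed to the bench. Origin: centre of its underside on the bench; x points from its front panel (display, buttons) to its back, y to the left along the panel, z up. Steel cover plate, top 62 mm above the bench; two aluminium rails along y, 73 mm high, guide the black slide.
- slot_center (a point): Fixed point on the bath's axis, 55 mm above the bench, on the flat top of a dark metal block that lies under the slide and a slot 77 mm long (y) and 17 mm wide. The block has one well, 14 mm wide, 35 mm deep, on the long centre line (bath x = 0). It is under the bush when joint slide reads some value from 0.018 to 0.055, new each time; the slide hides it.
- slide (a joint): Position in m of the black dust slide (plate 50 x 142 x 6 mm) along the bath's +y: 0 is the parked end, stop at 0.060; the bush centre is at bath y = -0.030 + this value. Starts between 0 and 0.006. It moves with about 1 N of friction and stays where it is left.
- bush (a point): Centre of the upper rim of the brass bush on the slide, 77 mm above the bench: outside 27 mm, bore 14 mm through bush and slide. With the stem's tip on the block the flange is 22 mm above this rim; in the well the stem goes down those 22 mm until the flange rests on the rim (tip then 33 mm above the bench).
- sample_jar: Loose bystander: white jar with orange lid, 57 mm diameter, 65 mm high; origin at its underside.
- buffer_bottle: Loose bystander: clear bottle with blue cap, 50 mm diameter, 105 mm high; origin at its underside.
- timer: Loose bystander: small white timer with three buttons, 66 x 64 x 18 mm; origin at its underside.
- cuvette_box: Loose bystander: white carton with a purple band, 74 x 110 x 45 mm; origin at its underside.
Mind the look-alikes: they are no part of the job. Of the things that look like the probe, the middle-sized one is meant.

How it is judged:
By the outcome, as a careful person would: the job done as asked, in the order asked, and still so for the second after the job is handed in, with the robot touching nothing.
It also fails if it takes over 64 s, if anything falls off the work surface, if the arm or the gripper's body presses on something with over 40 N, if the wrist force passes 120 N, or if a joint passes its speed limit or range.

## Working session

There is one attempt and no reset: what is moved stays moved. The work goes in short steps, Python scripts to look and compute and a tool call to move; the robot and the scene stay as the last step left them, time stands still between calls to the robot, and variables do not carry over. Pictures are saved under pics/ and viewed, at most 10 in all, crops included, and the job is handed in when it is done.

Besides the shell and the picture viewer there is one more tool, called after "Request:" as name(argument=value, ...) on one line, values as JSON. step_arm: Moves the arm, as the interface text tells. Its arguments: {"type":"object","properties":{"increments":{"type":"array"}},"required":["increments"]}

```bash
mkdir -p pics; ls; cat > h.py <<'E'
import numpy as np, cv2, pickle
from scipy.spatial.transform import Rotation as R
def rot(q): return R.from_quat([q[1],q[2],q[3],q[0]]).as_matrix()
def grab(env,name,fn):
    c=env.capture(name); pickle.dump(c,open(fn+'.pkl','wb')); cv2.imwrite('pics/'+fn+'.png',c['img']); return c
def load(fn): return pickle.load(open(fn+'.pkl','rb'))
def ray(c,u,v):
    K=np.array(c['camera_matrix']);k=c['k1']
    d=np.array([(u-K[0,2])/K[0,0],(v-K[1,2])/K[1,1]]);p=d.copy()
    for _ in range(20): p=d/(1+k*(p@p))
    return np.array(c['origin']),rot(c['orientation'])@np.array([p[0],-p[1],-1])
def on_z(c,u,v,z):
    o,d=ray(c,u,v); return o+d*(z-o[2])/d[2]
def deproj(c,u,v):
    o,d=ray(c,u,v); return o+d*c['range_z'][int(round(v)),int(round(u))]
def tri(c1,p1,c2,p2):
    o1,d1=ray(c1,*p1);o2,d2=ray(c2,*p2);d1/=np.linalg.norm(d1);d2/=np.linalg.norm(d2)
    t=np.linalg.lstsq(np.stack([d1,-d2],1),o2-o1,rcond=None)[0]
    a,b=o1+d1*t[0],o2+d2*t[1]; return (a+b)/2,np.linalg.norm(a-b)
E
python3 - <<'E'
from rig import env
from h import *
for n in ('scene','top'):
    c=grab(env,n,n+'0'); print(n,c['origin'],rot(c['orientation']).round(3).tolist(),c['k1'],np.array(c['camera_matrix']).tolist())
print(env.get_obs())
E
```

```text
pics
scene [-0.2759214  -0.55385682  0.79126409] [[0.478, 0.516, -0.711], [-0.878, 0.299, -0.373], [0.02, 0.803, 0.596]] 0.007900846611077574 [[581.4780128222841, 0.0, 317.81394998576053], [0.0, 581.4780128222841, 243.62643622512851], [0.0, 0.0, 1.0]]
top [ 0.34820525 -0.11595575  1.5791062 ] [[0.025, 0.992, -0.122], [-1.0, 0.024, -0.016], [-0.013, 0.122, 0.992]] -0.11470600703329249 [[587.5902420539016, 0.0, 326.53358013776045], [0.0, 587.5902420539016, 239.42504418961425], [0.0, 0.0, 1.0]]
{'time_s': 0.1, 'joint_pos': array([ 1.14516919e+00,  2.59267549e-01,  1.53595250e+00, -1.26005464e-06,
        1.34799238e+00, -2.02763652e-01]), 'qd': array([-2.58585503e-05, -3.26284975e-03, -2.37597039e-03, -8.74288651e-04,
       -4.12731654e-05, -6.10095099e-04]), 'effort': array([ 1.96664463e-03, -4.38215947e+01, -2.84643298e+01,  7.21597206e-02,
        3.63010552e-02, -9.03677619e-05]), 'eef_pos': array([0.12137453, 0.53608478, 0.30201059]), 'tool_rot': array([-2.49712830e-04,  1.11201100e-01,  9.93797595e-01, -7.70430430e-04]), 'ft_force': array([-0.38833691, -0.16309232, -0.1167364 ]), 'torque': array([ 0.0152189 , -0.03057348,  0.0360451 ]), 'grip_force': 0.0, 'grip_width': 0.09339383731625751}
```

View pics/scene0.png

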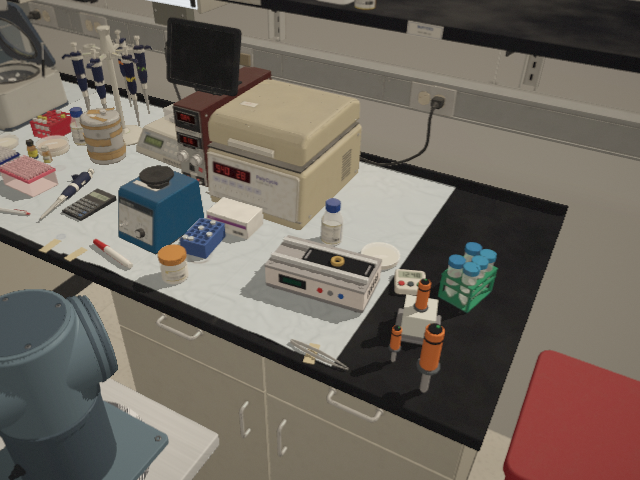

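View pics/top0.png

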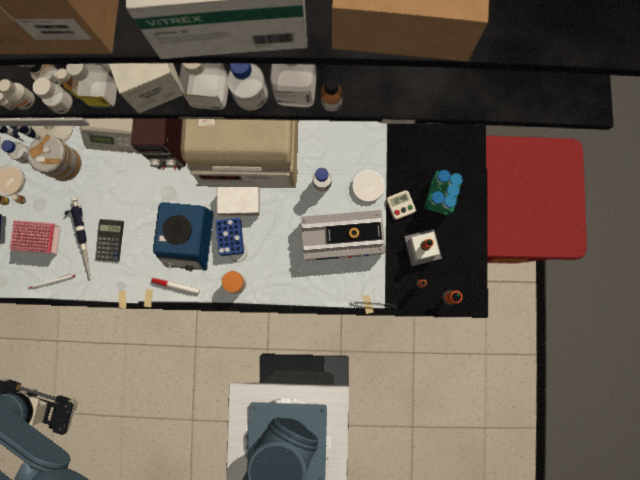

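The scene view shows three orange-handled probes: in the white block at (423,293), a small one at (396,338), and a large one at (431,350). The one in the white stand is the middle size and fits the description. The bush is at (338,261), and in the top view at (354,232). I'll confirm the probe in a crop and measure.

```bash
python3 - <<'E'
from h import *
s,t=load('scene0'),load('top0')
a=cv2.resize(s['img'][240:400,370:480],None,fx=3.6,fy=3.6,interpolation=cv2.INTER_CUBIC)
b=cv2.resize(t['img'][200:310,290:390+90],None,fx=2.1,fy=2.1,interpolation=cv2.INTER_CUBIC)
b2=cv2.resize(s['img'][225:315,260:390],None,fx=3.0,fy=3.0,interpolation=cv2.INTER_CUBIC)
W=np.zeros((600,800,3),np.uint8);W[:576,:396]=a;W[:231,400:799]=b;W[250:520,400:790]=b2
cv2.imwrite('pics/crop.png',W)
def blobs(c,lo,hi,box,mn=8):
    x0,y0,x1,y1=box;h=cv2.cvtColor(c['img'],cv2.COLOR_BGR2HSV);m=np.zeros(h.shape[:2],np.uint8)
    m[y0:y1,x0:x1]=cv2.inRange(h,lo,hi)[y0:y1,x0:x1]
    n,l,st,ce=cv2.connectedComponentsWithStats(m)
    return [(st[i].tolist(),ce[i].round(1).tolist()) for i in range(1,n) if st[i,4]>=mn]
for nm,c,bo,bb in(('s',s,(370,260,460,400),(325,250,352,272)),('t',t,(400,230,480,310),(340,222,370,244))):
    print(nm,'orange',blobs(c,(4,130,80),(16,255,255),bo)); print(nm,'brass',blobs(c,(17,90,90),(32,255,255),bb))
    print(nm,'dark cap?',[ (u,v) for u,v in ()])
# plate 3D from range
for nm,c,pts in(('s',s,[(338,261),(330,258),(350,266),(423,280),(420,310)]),('t',t,[(354,232),(340,232),(370,233),(427,244),(415,255)])):
    for p in pts: print(nm,p,deproj(c,*p).round(4))
E
```

```text
s orange [([415, 280, 17, 30, 297], [422.7, 295.4]), ([390, 325, 12, 25, 198], [395.2, 339.0]), ([419, 324, 26, 47, 723], [431.1, 349.7])]
s brass [([331, 256, 14, 10, 115], [337.2, 260.5])]
s dark cap? []
t orange [([422, 239, 11, 10, 48], [426.5, 244.1]), ([418, 279, 9, 7, 32], [422.4, 282.2]), ([445, 290, 18, 13, 114], [452.9, 296.6])]
t brass [([349, 228, 10, 10, 63], [353.5, 232.5])]
t dark cap? []
s (338, 261) [ 0.5555 -0.1637  0.068 ]
s (330, 258) [ 0.5594 -0.1436  0.0651]
s (350, 266) [ 0.5535 -0.1915  0.0677]
s (423, 280) [ 0.5243 -0.3488  0.1189]
s (420, 310) [ 0.512  -0.3556  0.0587]
t (354, 232) [ 0.5564 -0.1633  0.0574]
t (340, 232) [ 0.554  -0.1267  0.0685]
t (370, 233) [ 0.5533 -0.2045  0.0684]
t (427, 244) [ 0.5222 -0.3452  0.1173]
t (415, 255) [ 0.5023 -0.3268  0.0319]
```

View pics/crop.png

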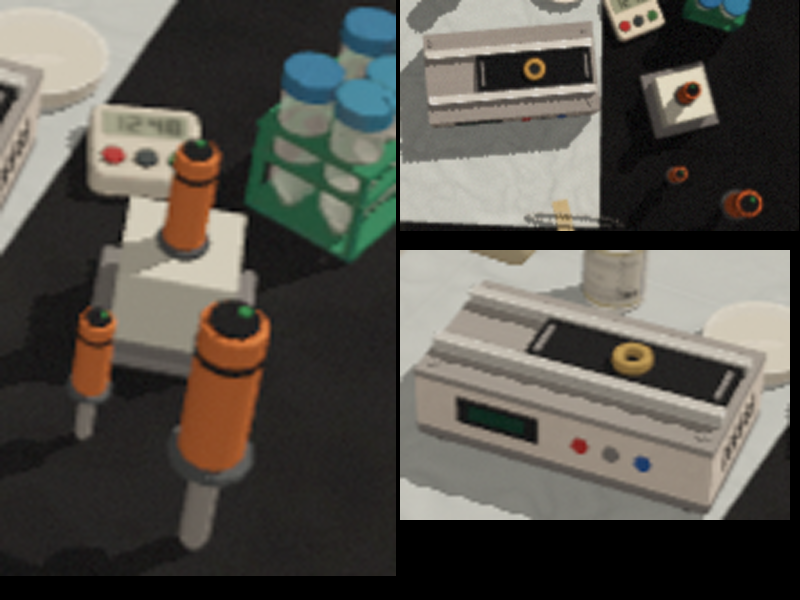

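The crop confirms it: the probe in the white block, cap at about scene (425,281) and top (428,241), lies between the small and the large one in size. The slide is parked toward image-right (-y).

```bash
python3 - <<'E'
from h import *
s,t=load('scene0'),load('top0')
print('cap',tri(s,(425.3,281),t,(428.1,241.4)),'want z .119')
print('bush',tri(s,(337.6,260.0),t,(353.6,232.5)),'want .077')
for z in(.119,): print('cap@z',on_z(s,425.3,281,z),on_z(t,428.1,241.4,z))
print('bush@z',on_z(s,337.6,260,.077),on_z(t,353.6,232.5,.077))
# orange centroid approx at z mid handle
print('handle s axis', on_z(s,422.7,295.4,.086))
# slide dark mask in top, scene
for nm,c,box in(('t',t,(318,215,390,250)),('s',s,(295,245,385,295))):
    x0,y0,x1,y1=box;g=cv2.cvtColor(c['img'],cv2.COLOR_BGR2GRAY)
    m=np.zeros_like(g);m[y0:y1,x0:x1]=(g[y0:y1,x0:x1]<60)*255
    n,l,st,ce=cv2.connectedComponentsWithStats(m);i=1+np.argmax(st[1:,4])
    cn=max(cv2.findContours((l==i).astype(np.uint8),0,2)[0],key=len)
    pts=np.array([on_z(c,*p[0],.070)[:2] for p in cn],np.float32)
    r=cv2.minAreaRect(pts*1000);print(nm,st[i],r)
# stand top: white mask in both, back-project at .055+? 
for nm,c,box in(('t',t,(400,225,445,272)),('s',s,(400,290,445,345))):
    x0,y0,x1,y1=box;h=cv2.cvtColor(c['img'],cv2.COLOR_BGR2HSV)
    g=h[...,2];m=np.zeros_like(g);m[y0:y1,x0:x1]=((h[...,1]<60)&(g>165))[y0:y1,x0:x1]*255
    n,l,st,ce=cv2.connectedComponentsWithStats(m);i=1+np.argmax(st[1:,4])
    cn=max(cv2.findContours((l==i).astype(np.uint8),0,2)[0],key=len)
    pts=np.array([on_z(c,*p[0],.055)[:2] for p in cn],np.float32)
    print(nm,st[i],cv2.minAreaRect(pts*1000))
# long bath rail direction: front edge of light rail by range: points with z .070-.076
for c in (t,s):
    P=[]
    for v in range(205,265) if c is t else range(235,305):
        for u in range(298,388) if c is t else range(265,385):
            if c['range_z'][v,u]>0:
                p=deproj(c,u,v)
                if .068<p[2]<.080 and .45<p[0]<.65: P.append(p[:2])
    P=np.array(P,np.float32);print(len(P),cv2.minAreaRect(P*1000))
E
```

```text
cap (array([ 0.53010929, -0.35016692,  0.11271617]), np.float64(0.003258473155296923)) want z .119
bush (array([ 0.55360843, -0.16265326,  0.07137355]), np.float64(0.0017527406829029484)) want .077
cap@z [ 0.52363573 -0.35341762  0.119     ] [ 0.52866413 -0.3476505   0.119     ]
bush@z [ 0.54764306 -0.16642132  0.077     ] [ 0.55240426 -0.16171909  0.077     ]
handle s axis [ 0.52182606 -0.35358052  0.086     ]
t [326 223  56  20 775] ((553.2106323242188, -160.9847412109375), (42.984066009521484, 141.25257873535156), 6.15892219543457)
s [302 248  72  29 712] ((551.4053344726562, -165.23265075683594), (41.4903678894043, 141.17218017578125), 6.272955417633057)
t [412 232  28  26 332] ((527.0939331054688, -350.32159423828125), (60.03633117675781, 60.201690673828125), 14.258584022521973)
s [408 298  30  23 303] ((524.554931640625, -357.66357421875), (60.27609634399414, 50.18603515625), 15.346355438232422)
1227 ((548.0447998046875, -133.7355194091797), (111.01616668701172, 208.31890869140625), 5.749842643737793)
1257 ((547.309814453125, -134.32244873046875), (72.96843719482422, 207.1691131591797), 6.481083869934082)
```

Request:
step_arm(increments=[{"grip":93,"linear":[0,0,0],"spin":-0.11},{"grip":93,"linear":[0,0,0],"spin":-0.11},{"grip":93,"linear":[0,0,0],"spin":-0.11},{"grip":93,"linear":[-20,-40,0],"spin":0},{"grip":93,"linear":[-20,-40,0],"spin":0}])

```text
time_s: 0.6
eef_pos: [0.1697, 0.4605, 0.3019]
tool_rot: [-0.0, -0.055, 0.998, -0.001]
ft_force: [1.4, -0.1, -0.2]
grip_width: 0.0931
grip_force: 0.0
```

```bash
cat >> h.py <<'E'
def go(o,tgt,yaw=6.1):
    M=rot(o['tool_rot']);p=np.array(o['eef_pos']);y=M[:,1]
    a=np.arctan2(-y[0],y[1])
    print('t',round(o['time_s'],2),'p',p.round(4),'tilt z',M[:,2].round(3),'yaw',np.degrees(a).round(2),'spin',round(-np.radians(yaw)+a,3),'F',np.array(o['ft_force']).round(2),'w',round(o['grip_width'],4),o['grip_force'])
    print('delta mm',(M.T@(np.array(tgt)-p)*1000).round(1),'q',np.array(o['joint_pos']).round(2))
E
python3 - <<'E'
from rig import env
from h import *
go(env.get_obs(),(.526,-.3505,.25))
E
```

```text
t 0.6 p [0.1697 0.4605 0.3019] tilt z [-0.001 -0.001 -1.   ] yaw 6.31 spin 0.004 F [ 1.44 -0.12 -0.18] w 0.0931 0.0
delta mm [-265.1 -845.2   52.7] q [ 0.99  0.15  1.67 -0.    1.32 -0.69]
```

Request:
step_arm(increments=[{"grip":93,"linear":[-13,-42,0],"spin":0},{"grip":93,"linear":[-13,-42,0],"spin":0},{"grip":93,"linear":[-13,-42,0],"spin":0},{"grip":93,"linear":[-13,-42,0],"spin":0},{"grip":93,"linear":[-13,-42,0],"spin":0}])

```text
time_s: 1.1
eef_pos: [0.2569, 0.2577, 0.3026]
tool_rot: [-0.0, -0.054, 0.999, -0.0]
ft_force: [0.3, -0.5, -0.7]
grip_width: 0.0927
grip_force: 0.0
```

Request:
step_arm(increments=[{"grip":93,"linear":[-13,-42,0],"spin":0},{"grip":93,"linear":[-13,-42,0],"spin":0},{"grip":93,"linear":[-13,-42,0],"spin":0},{"grip":93,"linear":[-13,-42,0],"spin":0},{"grip":93,"linear":[-13,-42,0],"spin":0}])

```text
time_s: 1.6
eef_pos: [0.3441, 0.0557, 0.3028]
tool_rot: [0.0, -0.053, 0.999, 0.0]
ft_force: [1.6, 0.4, -0.5]
grip_width: 0.0927
grip_force: 0.0
```

Request:
step_arm(increments=[{"grip":93,"linear":[-13,-42,0],"spin":0},{"grip":93,"linear":[-13,-42,0],"spin":0},{"grip":93,"linear":[-13,-42,0],"spin":0},{"grip":93,"linear":[-13,-42,0],"spin":0},{"grip":93,"linear":[-13,-42,0],"spin":0}])

```text
time_s: 2.1
eef_pos: [0.4313, -0.1462, 0.3025]
tool_rot: [-0.0, -0.053, 0.999, 0.0]
ft_force: [1.8, -0.7, 0.0]
grip_width: 0.0928
grip_force: 0.0
```

```bash
python3 - <<'E'
from rig import env
from h import *
go(env.get_obs(),(.526,-.3505,.25))
E
```

```text
t 2.1 p [ 0.4313 -0.1462  0.3025] tilt z [-0.  0. -1.] yaw 6.11 spin 0.0 F [ 1.78 -0.74  0.01] w 0.0928 0.0
delta mm [ -72.5 -213.2   52.4] q [-0.57  0.09  1.75  0.    1.31 -2.25]
```

Request:
step_arm(increments=[{"grip":93,"linear":[-15,-42,0],"spin":0},{"grip":93,"linear":[-15,-42,0],"spin":0},{"grip":93,"linear":[-15,-43,10],"spin":0},{"grip":93,"linear":[-15,-43,20],"spin":0},{"grip":93,"linear":[-12,-43,22],"spin":0}])

```text
time_s: 2.6
eef_pos: [0.5263, -0.3503, 0.2502]
tool_rot: [0.0, -0.054, 0.999, -0.0]
ft_force: [0.1, 0.3, 1.0]
grip_width: 0.0928
grip_force: 0.0
```

```bash
python3 - <<'E'
from rig import env
from h import *
s=grab(env,'scene','s1');t=grab(env,'top','t1')
go(env.get_obs(),(.526,-.3505,.162))
cv2.imwrite('pics/c1.png',np.hstack([cv2.resize(s['img'][200:360,350:480],(390,480)),cv2.resize(t['img'][190:310,380:480],(400,480))]))
E
```

```text
t 2.7 p [ 0.5251 -0.3524  0.2442] tilt z [-0.006  0.004 -1.   ] yaw 5.94 spin -0.003 F [-0.99 -0.25 -0.43] w 0.093 0.0
delta mm [-1.6  1.4 82.2] q [-0.77  0.45  1.4  -0.    1.3  -2.44]
```

View pics/c1.png

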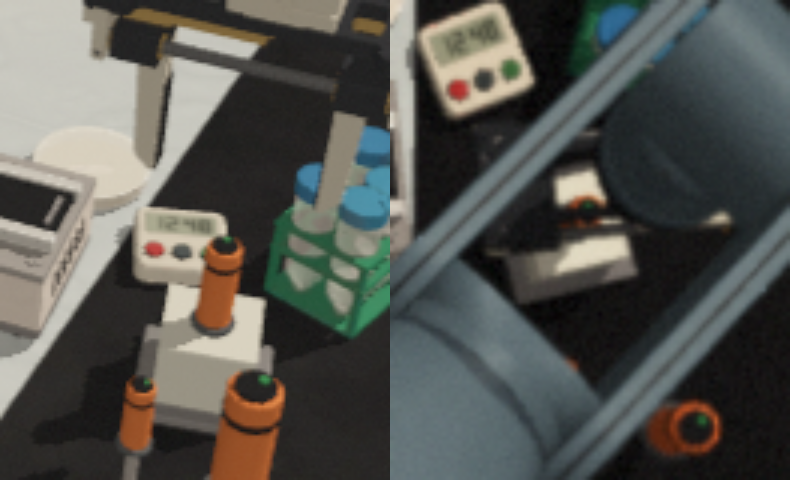

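Request:
step_arm(increments=[{"grip":93,"linear":[-1,1,20],"spin":0},{"grip":93,"linear":[0,0,20],"spin":0},{"grip":93,"linear":[0,0,20],"spin":0},{"grip":60,"linear":[0,0,20],"spin":0},{"grip":40,"linear":[0,0,0],"spin":0}])

```text
time_s: 3.2
eef_pos: [0.5249, -0.3454, 0.1679]
tool_rot: [-0.002, -0.054, 0.999, 0.002]
ft_force: [-0.6, 0.1, -0.7]
grip_width: 0.0813
grip_force: 0.0
```

```bash
python3 - <<'E'
from rig import env
from h import *
s=grab(env,'scene','s2')
go(env.get_obs(),(.526,-.3505,.162))
cv2.imwrite('pics/c2.png',cv2.resize(s['img'][220:340,360:490],(650,600),interpolation=cv2.INTER_CUBIC))
E
```

```text
t 3.25 p [ 0.5256 -0.3461  0.1697] tilt z [-0.003  0.003 -1.   ] yaw 6.16 spin 0.001 F [-0.49  0.76  0.55] w 0.0775 0.0
delta mm [ 0.  -4.4  7.7] q [-0.76  0.51  1.5   0.    1.13 -2.44]
```

View pics/c2.png

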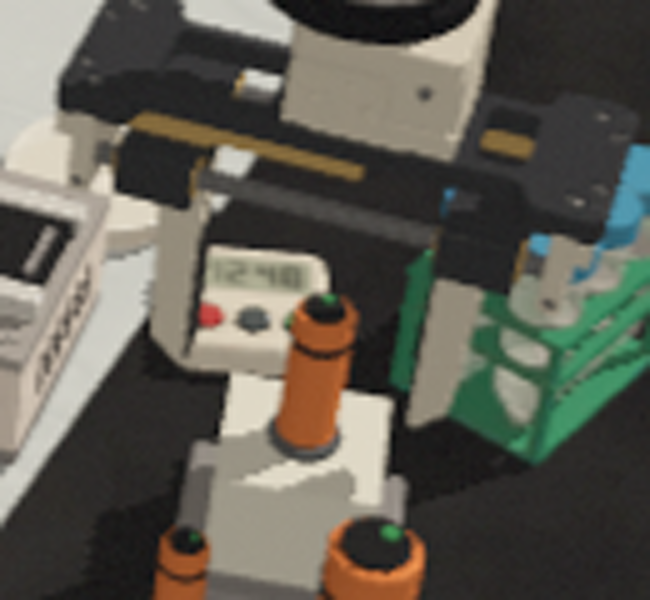

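The picture shows the fingers straddling the probe, fingertips at about (185,368) and (430,420) in the crop and handle in the middle. Closing.

Request:
step_arm(increments=[{"grip":40,"linear":[0,-3,7],"spin":0},{"grip":30,"linear":[0,0,0],"spin":0},{"grip":24,"linear":[0,0,0],"spin":0},{"grip":15,"linear":[0,0,0],"spin":0},{"grip":15,"linear":[0,0,0],"spin":0}])

```text
time_s: 3.75
eef_pos: [0.5269, -0.3505, 0.1643]
tool_rot: [0.0, -0.054, 0.999, -0.0]
ft_force: [0.0, 0.5, 0.4]
grip_width: 0.0374
grip_force: 0.0
```

Request:
step_arm(increments=[{"grip":15,"linear":[0,0,0],"spin":0},{"grip":15,"linear":[0,0,0],"spin":0},{"grip":15,"linear":[0,0,0],"spin":0},{"grip":15,"linear":[0,0,0],"spin":0},{"grip":15,"linear":[0,0,0],"spin":0}])

```text
time_s: 4.25
eef_pos: [0.5268, -0.3503, 0.1639]
tool_rot: [0.0, -0.054, 0.999, -0.0]
ft_force: [-0.2, -0.3, 0.8]
grip_width: 0.0211
grip_force: 30.0
```

Request:
step_arm(increments=[{"grip":15,"linear":[0,0,-10],"spin":0},{"grip":15,"linear":[0,0,-20],"spin":0},{"grip":15,"linear":[0,0,-25],"spin":0},{"grip":15,"linear":[0,0,-25],"spin":0},{"grip":15,"linear":[0,0,-20],"spin":0}])

```text
time_s: 4.75
eef_pos: [0.5269, -0.3505, 0.2659]
tool_rot: [0.001, -0.054, 0.999, -0.001]
ft_force: [0.1, 0.8, -0.6]
grip_width: 0.0213
grip_force: 30.0
```

Request:
step_arm(increments=[{"grip":15,"linear":[-8,36,0],"spin":0},{"grip":15,"linear":[-8,36,0],"spin":0},{"grip":15,"linear":[-8,36,0],"spin":0},{"grip":15,"linear":[-8,36,0],"spin":0},{"grip":15,"linear":[-9,36,0],"spin":0}])

```text
time_s: 5.25
eef_pos: [0.5481, -0.1656, 0.2644]
tool_rot: [0.0, -0.053, 0.999, -0.0]
ft_force: [1.1, -0.3, 1.0]
grip_width: 0.0214
grip_force: 30.0
```

Request:
step_arm(increments=[{"grip":15,"linear":[0,0,0],"spin":0},{"grip":15,"linear":[0,0,0],"spin":0},{"grip":15,"linear":[0,0,0],"spin":0},{"grip":15,"linear":[0,0,0],"spin":0},{"grip":15,"linear":[0,0,0],"spin":0}])

```text
time_s: 5.75
eef_pos: [0.5481, -0.1681, 0.2637]
tool_rot: [-0.0, -0.053, 0.999, -0.0]
ft_force: [-0.0, -0.4, -1.2]
grip_width: 0.0215
grip_force: 30.0
```

```bash
python3 - <<'E'
from rig import env
from h import *
s=grab(env,'scene','s3');t=grab(env,'top','t3')
go(env.get_obs(),(.550,-.164,.250))
W=np.zeros((600,800,3),np.uint8)
W[:600,:400]=cv2.resize(s['img'][170:320,290:390],(400,600),interpolation=cv2.INTER_CUBIC)
W[:480,400:]=cv2.resize(t['img'][190:286,310:390],(400,480),interpolation=cv2.INTER_CUBIC)
cv2.imwrite('pics/c3.png',W)
E
```

```text
t 5.85 p [ 0.5481 -0.1678  0.2636] tilt z [-0.  0. -1.] yaw 6.07 spin -0.001 F [-0.27 -0.37 -0.11] w 0.0215 29.998176991939545
delta mm [-2.3  3.6 13.6] q [-0.49  0.33  1.54 -0.    1.28 -2.17]
```

View pics/c3.png

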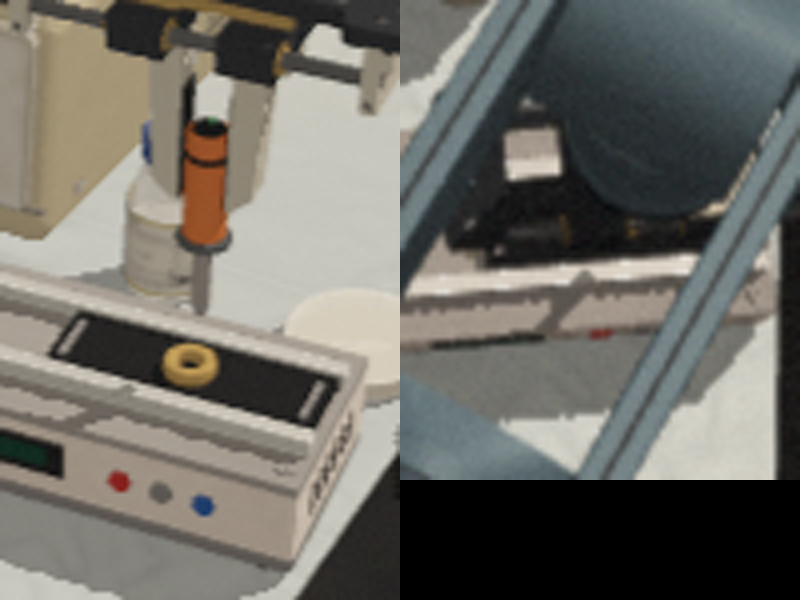

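```bash
python3 - <<'E'
from h import *
s=load('s3');f=lambda u,v,z:on_z(s,290+u/4,170+v/4,z).round(4)
tz=.2637-.1529
print('tip',f(201,312,tz),'flange',f(204.5,243,tz+.044),'cap',f(208,128,tz+.107),'bush',f(191,361,.077), 'tcp .5481 -.1678')
h=cv2.cvtColor(s['img'],cv2.COLOR_BGR2HSV)[250:275,322:352]
m=cv2.inRange(h,(15,80,80),(32,255,255));y,x=np.nonzero(m);print('brass box',x.min()+322,x.max()+322,y.min()+250,y.max()+250)
m=cv2.inRange(cv2.cvtColor(s['img'],cv2.COLOR_BGR2HSV)[200:240,325:355],(4,120,60),(16,255,255));
for r in (4,10,16,22,28):
    x=np.nonzero(m[r])[0]; 
    if len(x): print(200+r,x.min()+325,x.max()+325)
E
```

```text
tip [ 0.5449 -0.1721  0.1108] flange [ 0.5412 -0.1737  0.1548] cap [ 0.5427 -0.1717  0.2178] bush [ 0.5471 -0.167   0.077 ] tcp .5481 -.1678
brass box 331 344 256 266
204 336 346
210 336 344
216 336 345
222 336 345
228 335 346
```

Request:
step_arm(increments=[{"grip":15,"linear":[-3,3,5],"spin":0},{"grip":15,"linear":[-2,2.5,9],"spin":0},{"grip":15,"linear":[0,0,9],"spin":0},{"grip":15,"linear":[0,0,4],"spin":0},{"grip":15,"linear":[0,0,0],"spin":0}])

```text
time_s: 6.35
eef_pos: [0.5521, -0.1606, 0.2354]
tool_rot: [-0.001, -0.054, 0.999, 0.001]
ft_force: [0.2, 0.1, -0.1]
grip_width: 0.0211
grip_force: 30.0
```

```bash
python3 - <<'E'
from rig import env
from h import *
s=grab(env,'scene','s4')
go(env.get_obs(),(.5523,-.162,.235))
cv2.imwrite('pics/c4.png',cv2.resize(s['img'][215:275,300:380],(800,600),interpolation=cv2.INTER_CUBIC))
E
```

```text
t 6.4 p [ 0.5524 -0.1608  0.2361] tilt z [-0.001  0.001 -1.   ] yaw 6.15 spin 0.001 F [-0.23  0.81 -0.47] w 0.0216 29.998198449611664
delta mm [ 0.2 -1.2  1.1] q [-0.48  0.36  1.57 -0.    1.22 -2.16]
```

View pics/c4.png

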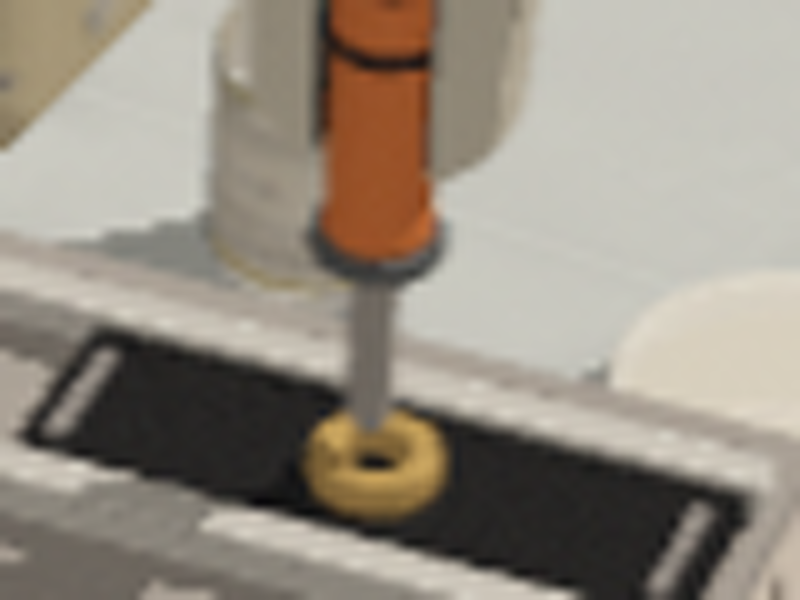

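Tip at (369,432) just above the bush, whose rim centre is about (377,452). The stem is about 1.3 mm off to +y. Correcting and going in.

Request:
step_arm(increments=[{"grip":15,"linear":[-0.5,-1.3,0],"spin":0},{"grip":15,"linear":[0,0,3],"spin":0},{"grip":15,"linear":[0,0,3],"spin":0},{"grip":15,"linear":[0,0,4],"spin":0},{"grip":15,"linear":[0,0,3],"spin":0}])

```text
time_s: 6.9
eef_pos: [0.5531, -0.1622, 0.2233]
tool_rot: [-0.0, -0.054, 0.999, 0.0]
ft_force: [0.1, -0.5, -0.4]
grip_width: 0.0216
grip_force: 30.0
```

Request:
step_arm(increments=[{"grip":15,"linear":[0,0,3],"spin":0},{"grip":15,"linear":[0,0,3],"spin":0},{"grip":15,"linear":[0,0,2],"spin":0},{"grip":15,"linear":[0,0,1],"spin":0},{"grip":15,"linear":[0,0,0],"spin":0}])

```text
time_s: 7.4
eef_pos: [0.5532, -0.1622, 0.2146]
tool_rot: [-0.0, -0.054, 0.999, 0.0]
ft_force: [-0.0, 0.2, 0.6]
grip_width: 0.0215
grip_force: 30.0
```

```bash
python3 - <<'E'
from rig import env
from h import *
s=grab(env,'scene','s5')
go(env.get_obs(),(.5523,-.162,.208))
cv2.imwrite('pics/c5.png',cv2.resize(s['img'][215:275,300:380],(800,600),interpolation=cv2.INTER_CUBIC))
E
```

```text
t 7.45 p [ 0.5533 -0.1622  0.2147] tilt z [ 0.  0. -1.] yaw 6.14 spin 0.001 F [ 0.58  0.25 -1.32] w 0.0214 29.998205602169037
delta mm [0.9 0.3 6.7] q [-0.48  0.38  1.59  0.    1.17 -2.16]
```

View pics/c5.png

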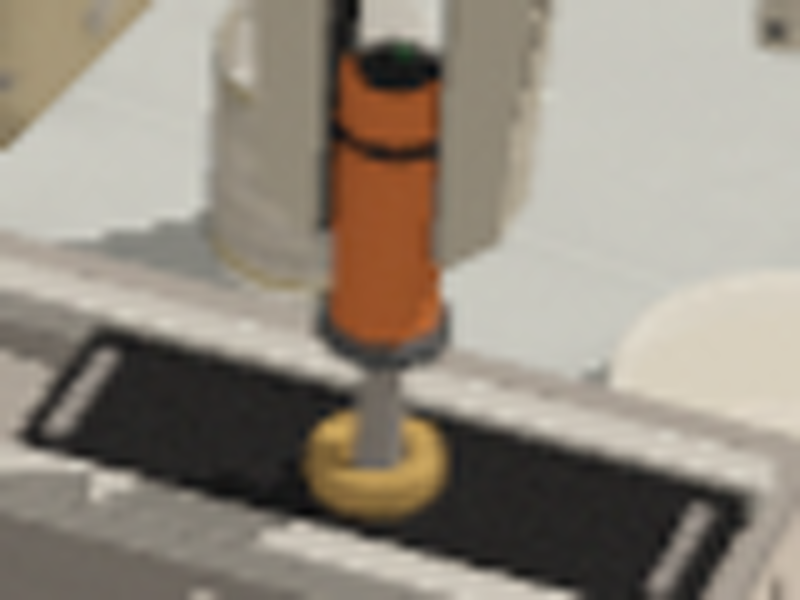

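The stem is inside the bush at (380,445). Now feeling down to the block.

Request:
step_arm(increments=[{"grip":15,"linear":[0,0,2],"spin":0},{"grip":15,"linear":[0,0,2],"spin":0},{"grip":15,"linear":[0,0,1],"spin":0},{"grip":15,"linear":[0,0,0.5],"spin":0},{"grip":15,"linear":[0,0,0],"spin":0}])

```text
time_s: 7.95
eef_pos: [0.5532, -0.1622, 0.2091]
tool_rot: [-0.0, -0.054, 0.999, 0.0]
ft_force: [0.5, -0.5, -1.0]
grip_width: 0.0213
grip_force: 30.0
```

Request:
step_arm(increments=[{"grip":15,"linear":[0,0,0.5],"spin":0},{"grip":15,"linear":[0,0,0],"spin":0},{"grip":15,"linear":[0,0,0.5],"spin":0},{"grip":15,"linear":[0,0,0],"spin":0},{"grip":15,"linear":[0,0,0],"spin":0}])

```text
time_s: 8.45
eef_pos: [0.5532, -0.1622, 0.2083]
tool_rot: [-0.0, -0.054, 0.999, -0.0]
ft_force: [0.9, -0.1, 0.1]
grip_width: 0.0215
grip_force: 30.0
```

Request:
step_arm(increments=[{"grip":15,"linear":[0,0,0.4],"spin":0},{"grip":15,"linear":[0,0,0],"spin":0},{"grip":15,"linear":[0,0,0.3],"spin":0},{"grip":15,"linear":[0,0,0],"spin":0},{"grip":15,"linear":[0,0,0],"spin":0}])

```text
time_s: 8.95
eef_pos: [0.5533, -0.1622, 0.2078]
tool_rot: [0.0, -0.054, 0.999, -0.0]
ft_force: [-0.3, 0.3, 2.4]
grip_width: 0.022
grip_force: 30.0
```

Request:
step_arm(increments=[{"grip":15,"linear":[0,0,0.3],"spin":0},{"grip":15,"linear":[0,0,0],"spin":0},{"grip":15,"linear":[0,0,0],"spin":0},{"grip":15,"linear":[0,0,0],"spin":0},{"grip":15,"linear":[0,0,0],"spin":0}])

```text
time_s: 9.45
eef_pos: [0.5534, -0.1622, 0.2077]
tool_rot: [0.0, -0.054, 0.999, -0.0]
ft_force: [-0.2, 1.0, 5.9]
grip_width: 0.0214
grip_force: 30.0
```

Request:
step_arm(increments=[{"grip":15,"linear":[0,1,-0.15],"spin":0},{"grip":15,"linear":[0,1,0],"spin":0},{"grip":15,"linear":[0,1,0],"spin":0},{"grip":15,"linear":[0,1,0],"spin":0},{"grip":15,"linear":[0,0,0],"spin":0}])

```text
time_s: 9.95
eef_pos: [0.5532, -0.1587, 0.2077]
tool_rot: [0.001, -0.054, 0.999, -0.001]
ft_force: [0.1, -4.4, 3.6]
grip_width: 0.0216
grip_force: 30.0
```

Request:
step_arm(increments=[{"grip":15,"linear":[0,1,0],"spin":0},{"grip":15,"linear":[0,1,0],"spin":0},{"grip":15,"linear":[0,1,0],"spin":0},{"grip":15,"linear":[0,1,0],"spin":0},{"grip":15,"linear":[0,0,0],"spin":0}])

```text
time_s: 10.45
eef_pos: [0.5526, -0.1543, 0.2077]
tool_rot: [0.0, -0.054, 0.999, -0.0]
ft_force: [-0.4, -4.1, 5.6]
grip_width: 0.0217
grip_force: 30.0
```

Request:
step_arm(increments=[{"grip":15,"linear":[0,1,-0.05],"spin":0},{"grip":15,"linear":[0,1,0],"spin":0},{"grip":15,"linear":[0,1,0],"spin":0},{"grip":15,"linear":[0,1,0],"spin":0},{"grip":15,"linear":[0,0,0],"spin":0}])

```text
time_s: 10.95
eef_pos: [0.5521, -0.1501, 0.2076]
tool_rot: [0.0, -0.054, 0.999, 0.0]
ft_force: [0.7, -4.2, 5.9]
grip_width: 0.021
grip_force: 30.0
```

Request:
step_arm(increments=[{"grip":15,"linear":[0,1,0],"spin":0},{"grip":15,"linear":[0,1,0],"spin":0},{"grip":15,"linear":[0,1,0],"spin":0},{"grip":15,"linear":[0,1,0],"spin":0},{"grip":15,"linear":[0,0,0],"spin":0}])

```text
time_s: 11.45
eef_pos: [0.5507, -0.1451, 0.2064]
tool_rot: [-0.001, -0.054, 0.999, 0.001]
ft_force: [-1.2, 0.3, -0.5]
grip_width: 0.0214
grip_force: 30.0
```

The vertical force is gone and z dropped 1.2 mm, so the tip is at the well. Lowering gently.

Request:
step_arm(increments=[{"grip":15,"linear":[0,0.5,0.5],"spin":0},{"grip":15,"linear":[0,0.5,0.5],"spin":0},{"grip":15,"linear":[0,0,0.5],"spin":0},{"grip":15,"linear":[0,0,0],"spin":0},{"grip":15,"linear":[0,0,0],"spin":0}])

```text
time_s: 11.95
eef_pos: [0.5513, -0.1452, 0.2059]
tool_rot: [-0.0, -0.054, 0.999, 0.0]
ft_force: [0.2, -0.2, -1.5]
grip_width: 0.0216
grip_force: 30.0
```

Request:
step_arm(increments=[{"grip":15,"linear":[0,0,0.5],"spin":0},{"grip":15,"linear":[0,0,0.5],"spin":0},{"grip":15,"linear":[0,0,0.5],"spin":0},{"grip":15,"linear":[0,0,0],"spin":0},{"grip":15,"linear":[0,0,0],"spin":0}])

```text
time_s: 12.45
eef_pos: [0.5514, -0.1453, 0.2045]
tool_rot: [0.0, -0.054, 0.999, -0.0]
ft_force: [-0.7, 0.6, -1.4]
grip_width: 0.0214
grip_force: 30.0
```

Request:
step_arm(increments=[{"grip":15,"linear":[0,0,0.7],"spin":0},{"grip":15,"linear":[0,0,0.7],"spin":0},{"grip":15,"linear":[0,0,0.6],"spin":0},{"grip":15,"linear":[0,0,0],"spin":0},{"grip":15,"linear":[0,0,0],"spin":0}])

```text
time_s: 12.95
eef_pos: [0.5514, -0.1453, 0.2024]
tool_rot: [-0.0, -0.054, 0.999, 0.0]
ft_force: [-0.5, 0.2, -0.8]
grip_width: 0.0216
grip_force: 30.0
```

Request:
step_arm(increments=[{"grip":15,"linear":[0,0,0.7],"spin":0},{"grip":15,"linear":[0,0,0.7],"spin":0},{"grip":15,"linear":[0,0,0.6],"spin":0},{"grip":15,"linear":[0,0,0],"spin":0},{"grip":15,"linear":[0,0,0],"spin":0}])

```text
time_s: 13.45
eef_pos: [0.5514, -0.1452, 0.2004]
tool_rot: [-0.0, -0.054, 0.999, 0.0]
ft_force: [0.0, -0.3, -0.3]
grip_width: 0.0217
grip_force: 30.0
```

Request:
step_arm(increments=[{"grip":15,"linear":[0,0,1.5],"spin":0},{"grip":15,"linear":[0,0,1.5],"spin":0},{"grip":15,"linear":[0,0,1.5],"spin":0},{"grip":15,"linear":[0,0,1.5],"spin":0},{"grip":15,"linear":[0,0,0],"spin":0}])

```text
time_s: 13.95
eef_pos: [0.5513, -0.1453, 0.1941]
tool_rot: [-0.0, -0.054, 0.999, 0.0]
ft_force: [-0.0, 0.8, -1.0]
grip_width: 0.0214
grip_force: 30.0
```

Request:
step_arm(increments=[{"grip":15,"linear":[0,0,1.5],"spin":0},{"grip":15,"linear":[0,0,1.5],"spin":0},{"grip":15,"linear":[0,0,1.5],"spin":0},{"grip":15,"linear":[0,0,1.5],"spin":0},{"grip":15,"linear":[0,0,0],"spin":0}])

```text
time_s: 14.45
eef_pos: [0.5514, -0.1453, 0.1882]
tool_rot: [-0.0, -0.054, 0.999, 0.0]
ft_force: [-0.3, 0.2, -0.4]
grip_width: 0.0213
grip_force: 30.0
```

Request:
step_arm(increments=[{"grip":15,"linear":[0,0,1],"spin":0},{"grip":15,"linear":[0,0,0.5],"spin":0},{"grip":15,"linear":[0,0,0.5],"spin":0},{"grip":15,"linear":[0,0,0],"spin":0},{"grip":15,"linear":[0,0,0],"spin":0}])

```text
time_s: 14.95
eef_pos: [0.5514, -0.1453, 0.1864]
tool_rot: [-0.0, -0.054, 0.999, 0.0]
ft_force: [0.2, 1.4, -0.0]
grip_width: 0.0212
grip_force: 30.0
```

Request:
step_arm(increments=[{"grip":15,"linear":[0,0,0.3],"spin":0},{"grip":15,"linear":[0,0,0],"spin":0},{"grip":15,"linear":[0,0,0.3],"spin":0},{"grip":15,"linear":[0,0,0],"spin":0},{"grip":15,"linear":[0,0,0],"spin":0}])

```text
time_s: 15.45
eef_pos: [0.5514, -0.1453, 0.1859]
tool_rot: [0.0, -0.054, 0.999, 0.0]
ft_force: [-0.9, 1.6, 0.8]
grip_width: 0.0214
grip_force: 30.0
```

Request:
step_arm(increments=[{"grip":15,"linear":[0,0,0.2],"spin":0},{"grip":15,"linear":[0,0,0],"spin":0},{"grip":15,"linear":[0,0,0],"spin":0},{"grip":15,"linear":[0,0,0],"spin":0},{"grip":15,"linear":[0,0,0],"spin":0}])

```text
time_s: 15.95
eef_pos: [0.5514, -0.1453, 0.1859]
tool_rot: [0.0, -0.054, 0.999, -0.0]
ft_force: [-0.4, 1.7, 3.8]
grip_width: 0.0218
grip_force: 30.0
```

Flange seated (21.9 mm down, 3.8 N). Releasing and looking.

Request:
step_arm(increments=[{"grip":24,"linear":[0,0,0],"spin":0},{"grip":40,"linear":[0,0,0],"spin":0},{"grip":60,"linear":[0,0,0],"spin":0},{"grip":60,"linear":[0,0,0],"spin":0},{"grip":60,"linear":[0,0,0],"spin":0}])

```text
time_s: 16.45
eef_pos: [0.5514, -0.1454, 0.1856]
tool_rot: [-0.0, -0.054, 0.999, -0.0]
ft_force: [-0.5, 0.1, -0.2]
grip_width: 0.0514
grip_force: 0.0
```

Request:
step_arm(increments=[{"grip":60,"linear":[0,0,-5],"spin":0},{"grip":60,"linear":[0,0,-20],"spin":0},{"grip":60,"linear":[0,0,-35],"spin":0},{"grip":60,"linear":[0,0,-40],"spin":0},{"grip":60,"linear":[0,0,-20],"spin":0}])

```text
time_s: 16.95
eef_pos: [0.5523, -0.1457, 0.3098]
tool_rot: [0.002, -0.054, 0.999, -0.001]
ft_force: [-0.1, -1.2, -0.2]
grip_width: 0.0602
grip_force: 0.0
```

```bash
python3 - <<'E'
from rig import env
from h import *
s=grab(env,'scene','s6')
go(env.get_obs(),(.55,-.145,.3))
cv2.imwrite('pics/c6.png',cv2.resize(s['img'][190:400,240:500],(743,600),interpolation=cv2.INTER_CUBIC))
E
```

```text
t 17.0 p [ 0.5531 -0.146   0.3123] tilt z [ 0.008 -0.004 -1.   ] yaw 6.15 spin 0.001 F [ 0.88 -0.99  2.84] w 0.06 0.0
delta mm [ 3.1  1.4 12.2] q [-0.45  0.29  1.47 -0.    1.37 -2.13]
```

View pics/c6.png

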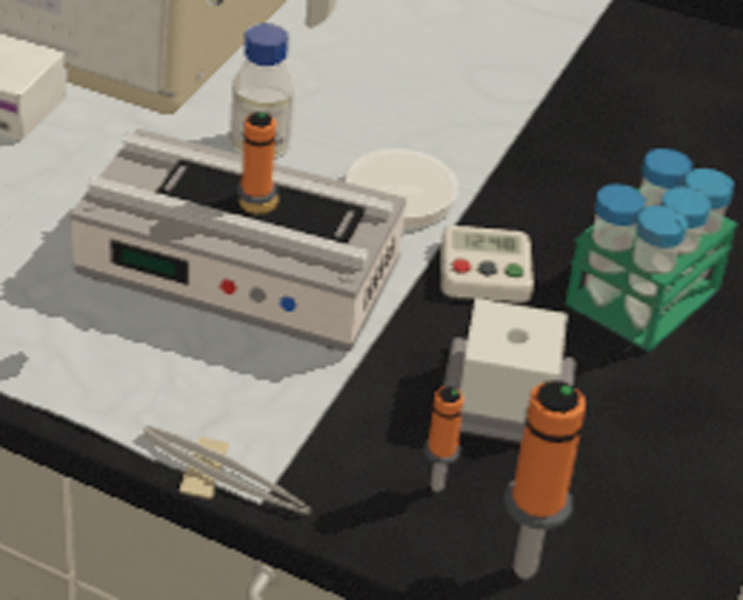

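The probe stands upright in the bush at (258,170) with its flange on the brass, the stand at (515,345) is empty, and everything else in view is where it was. Handing in once the arm has settled.

Request:
step_arm(increments=[{"grip":60,"linear":[0,0,0],"spin":0},{"grip":60,"linear":[0,0,0],"spin":0},{"grip":60,"linear":[0,0,0],"spin":0},{"grip":60,"linear":[0,0,0],"spin":0},{"grip":60,"linear":[0,0,0],"spin":0}])

```text
time_s: 17.5
eef_pos: [0.5512, -0.1452, 0.3046]
tool_rot: [-0.001, -0.054, 0.999, 0.0]
ft_force: [-0.0, -0.6, -0.4]
grip_width: 0.0601
grip_force: 0.0
```

```bash
python3 -c "
from rig import env
print(env.sign_off())"
```

```text
the job is handed in; nothing more can be done
None
```

The job is handed in after 17.5 s: the middle-sized orange probe went through the bush, found the hidden well at about 6 N or less, and is seated with its flange on the bush and the gripper clear; the hand-in returned no verdict.

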